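Release the safety knob and tip the cleaning blocks into the caddy

ROBOT

A 6-joint arm with a two-finger parallel gripper is mounted at the origin on the work surface. World frame = base frame: x ahead of the robot, y to its left, z up, the work surface at z = 0. Lengths are in m, angles in degrees, forces in N, time in s.
With the tool pointing down it reaches from about 0.4 to 0.825 m from the base axis. Payload 7 kg.
Tool frame: the origin (TCP) lies midway between the tips of the shut fingers; the grasp point (between the pads) lies r.pinch_z behind it (r.pinch_z is the distance from the TCP to the grasp point, in m); z points along the fingers, y is the line along which they close (so a half turn about z gives the same grasp; the last joint's range is limited). The gripper opens to 88 mm and grips with 3 to 60 N. Pads are 19 mm wide; open, the fingers measure 130 mm over their backs; the gripper's body (78 mm by 193 mm) begins 47 mm behind the grasp point.
Start: joints at [-50.357, 20.546, 0.682, 0, -70.136, -16.507], TCP at [0.265, -0.621, 0.227] pointing down, gripper open.
Joint ranges: [-176.03, 176.03], [-82.01, 121.73], [-58.28, 71.71], [-173.87, 95.51], [-174.79, -0.11], [-173.66, 173.66]. Speed limits (degrees/s): [136.94, 136.94, 172.46, 180, 180, 180].

INTERFACE

Orientations are given as [roll, pitch, yaw] about the fixed x, y, z axes, in that order (R = Rz(yaw) Ry(pitch) Rx(roll)).
In Python, from plant import r, optics, job gives the robot as it stands.
- The arm moves only by the shell command python3 -m crank 'ROWS' [FORCE]. ROWS is JSON, a list of rows, each an object with "xyz": the shift along the tool's x, y, z in units of 30 mm (1.0 is 30 mm), a list of three; "delta_rot": the turn, a rotation vector about the tool's x, y, z in degrees, a list of three; "claw": the closure, from 0 (fully open) to 1 (shut). A call has 1 to 20 rows; each row is the pose to reach, as a shift and turn from the pose commanded when the call began, along the tool's axes at that moment; what a row does not reach only later rows make up. A row lasts 1/8 s, in which the tool goes at most 62.5 mm and 10.7 degrees, less where a joint would pass 70% of its speed; a pose out of reach is approached as far as the arm can. A call with a gripper value outside its range is refused whole. The fingers move at their own pace and stop on an object; FORCE is the grip in N (left out, the last holds). Time passes only in rows, so rows that repeat a pose let the fingers close. It gives the time, the measured TCP pose, the force, the opening and the grip force at its end, in the units of the state.
- r.get_state(): the state, without advancing time (a new reading comes with each control period).
- optics.capture(name): name is "scene" or "top" or "wrist"; returns a dict with "img" (384x512x3 uint8, blue, green, red), "fovy" (degrees; the focal length in pixels is half the picture's height over the tangent of half this angle, whatever the lens; pixels are square), "cx", "cy" (the principal point, pixels), "eye" and "rotation" of the camera in the world; the wrist camera has in their place "hand_eye" (4x4, takes a point from camera to tool coordinates, whose origin is the TCP and whose axes are the flange's). Camera axes: x right, y up, looking along -z (the intrinsics and any distortion apply to the point x, -y, -z); pixel columns grow to the right and rows downward; lengths in m; the calibration is good to about 2 mm. The wrist camera is an equidistant fisheye: a pixel r from the principal point sees the ray r / f radians off the axis. A picture is of the moment at which its call begins: read the wrist's pose just before it. There is no depth.
- job.close_job(): hands the job in; it is judged then, once.
The state is a dict: "time_s": time; "joints": joint angles; "qd": joint speeds; "joint_torque": joint torques, N m; "tcp_pos": TCP position; "eef_rot": TCP orientation; "contact_force": force on the tool from outside, world axes, zero at the start; "moment": the same for the moment, N m; "gripper_width": finger opening in m; "gripper_force": force on a finger pad.
Only numpy, scipy, OpenCV 4.12 (cv2) and the standard library are available. Lean on these libraries where they do the work, as an engineer would, in place of code of your own. Each camera call takes 0.05 s, during which the arm holds its last target. There are 200 camera calls.

TASK

Press the red safety knob down and turn it clockwise past its stop, so that it springs back up in the open position and frees the tray. Then push the orange lever over to tip the white tray until all three cleaning blocks have slid into the caddy's bin, and push the lever back so that the empty tray lies level again. Leave the knob open and do not move the other things around.

Things in the scene. Friction and masses are not known exactly. Their poses are not given: they have to be found in the camera images.
- caddy: Grey plastic caddy fixed to the plywood, 410 mm long along its y. Origin on the plywood, z up; at yaw 0 its x points away from the robot. From -y to +y: open bin, white tip-up tray above a 78 mm high block, red knob on a 100 mm high pedestal. The bin's shut front door, on the robot's side, is not used.
- bin_in (a point): Centre of the bin's floor, 5 mm above the plywood; caddy axes. The bin is open on top: inside 204 mm along x, 159 mm along y; walls 85 mm high, the -y wall 120 mm. The hinge side of the tray is at its +y wall.
- hinge (a point): Point on the tray's hinge axis (which runs along the caddy's x), at the foot of the orange lever, 95 mm above the plywood; caddy axes at the start. The tray is 190 mm along x and reaches from y = -15 to +125 mm of this point; floor 5 mm above it, walls to 35 mm above it on three sides, open towards the bin (-y).
- tray (a joint): Tilt of the tray, rad: 0 level (start), growing as its +y edge rises, 1.15 fully tipped. Stiff hinge, stays where left; takes 4 to 9 N at the lever. Locked, the knob's red tongue lies over the red tab on the tray's +y edge and the tray lifts about 0.1 rad at most. Blocks slide out between 0.45 and 0.8 rad.
- lever_tip (a point): Centre of the top end of the orange lever, part of the tray: bar 24 mm wide (along x), 12 mm thick, 120 mm long from the hinge axis, outside bin and tray on the robot's side. Tray level: leans 0.52 rad from upright towards the caddy's +y, top 199 mm up. At tilt t it leans 0.52 - t: pushing it towards -y past upright tips the tray. Nothing else is near its upper half.
- knob (a joint): Turn of the red knob, rad: 0 locked, growing clockwise seen from above, end of travel 1.45. Unless pressed, its yellow lug strikes the yellow safety stop at about 0.40; beyond about 0.97 the lug is past the stop, and when let go the knob springs up and the tray is free. Turns lightly (below 0.1 N m).
- plunger (a joint): How far the red knob is pressed down, m: 0 up, 0.010 hard down. The lug passes under the stop at 0.006 or more. Spring: about 5 N to start, 11 N hard down. Let go half way round, the lug stays caught under the stop and the knob stays down.
- knob_grip (a point): Middle of the knob's red grip bar, on its upright axis, 144 mm above the plywood; turns and sinks with the knob. Bar 56 mm long along this x, 16 mm thick along this y, 14 mm above and below this point; under it a disc 60 mm across. The yellow stop and post, as high as the disc's top, stand 34 to 56 mm off the axis, half-way between the caddy's +x and +y.
- block0_center (a point): Centre of a blue solid cleaning block, 45 x 70 x 25 mm (its x, y, z), 100 g, lying loose in the tray at the start.
- block1_center (a point): Centre of a green solid cleaning block, 45 x 70 x 25 mm (its x, y, z), 100 g, lying loose in the tray at the start.
- block2_center (a point): Centre of a blue solid cleaning block, 45 x 70 x 25 mm (its x, y, z), 100 g, lying loose in the tray at the start.
- bucket: Bystander: yellow plastic bucket, 196 mm across the rim, 180 mm high; origin at the centre of its underside. To be left where it is.
- torch: Bystander: aluminium torch lying down, 150 mm long along its x, 42 mm high; origin at the centre of its underside. To be left where it is.
- pot: Bystander: white ceramic pot, 120 mm across, 100 mm high; origin at the centre of its underside. To be left where it is.
- funnel: Bystander: blue funnel standing on its 120 mm rim, 120 mm high; origin at the centre of its underside. To be left where it is.
- cleaner: Bystander: green cleaner bottle, 68 mm across, 200 mm high; origin at the centre of its underside. To be left where it is.
- brush: Bystander: scrubbing brush lying down, handle towards its -x; origin at the centre of its underside. To be left where it is.
Mind the look-alikes: they are no part of the job. Of the things like the part that bears block1_center, leave any that is yellow; of the rest the larger one is meant. What is shaped like the part that bears block0_center but pink is not meant.

How it is judged (in metres and radians):
On the way, in this order (a step that is already met when the one before it is completed fails the run):
1. the knob has been turned past its stop and has sprung back up (value of joint knob above 1.05 rad and value of joint plunger below 0.003 m), for 0.2 s.
2. the tray has been tipped steeply (over 0.6 rad) (value of joint tray above 0.6 rad), for 0.1 s.
At the end, for the whole second after the job is handed in: All three blocks at rest with their centres inside the bin (below the 85 mm rim), the tray back within 0.12 rad of level and still, the knob past its stop (over 1.05 rad) and up (pressed less than 3 mm) (all of step 1 and x of block0_center in the frame of caddy between -0.105 and 0.105 m and y of block0_center in the frame of caddy between -0.168 and -0.003 m and z of each of block0_center, block1_center, block2_center in the frame of caddy below 0.085 m and linear speed of each of block0, block1, block2 below 0.03 m/s and x of block1_center in the frame of caddy between -0.105 and 0.105 m and y of block1_center in the frame of caddy between -0.168 and -0.003 m and x of block2_center in the frame of caddy between -0.105 and 0.105 m and y of block2_center in the frame of caddy between -0.168 and -0.003 m and value of joint tray below 0.12 rad and velocity of joint tray below 0.05 rad/s); the robot touches nothing.
It fails at once if a bystander is moved by more than 40 mm or knocked over (distance of any of bucket, torch, pot, funnel, cleaner, brush from where it was at the start of the episode above 0.04 m or angle between any of bucket, torch, pot, funnel, cleaner, brush's own z axis and vertical above 0.6 rad).
It also fails if it takes over 59 s, if anything falls off the work surface, if the arm or the gripper's body presses on something with over 40 N, if the wrist force passes 120 N, or if a joint passes its speed limit or range.

## Working session

There is one attempt and no reset: what is moved stays moved. The work goes in short steps, Python scripts to look and compute and a shell command to move; the robot and the scene stay as the last step left them, time stands still between calls to the robot, and variables do not carry over. Pictures are saved under pics/ and viewed, at most 10 in all, crops included, and the job is handed in when it is done.

```bash
mkdir -p pics; ls; python3 - <<'E'
from plant import r,optics
import cv2,numpy as np
print(r.get_state(), r.pinch_z)
for n in ("scene","top"):
    c=optics.capture(n); cv2.imwrite(f"pics/{n}0.png",c["img"])
    print(n,{k:v for k,v in c.items() if k!="img"})
a=[cv2.imread(f"pics/{n}0.png") for n in("scene","top")]
E
```

```text
pics
{'time_s': 0.0, 'joints': array([-5.03566112e+01,  2.05922925e+01,  6.35589887e-01, -2.10594997e-02,
       -7.01353735e+01, -1.65066444e+01]), 'qd': array([ 0.09866273, -0.00382301,  0.06689501, -0.07045217,  0.04537801,
       -0.07534518]), 'joint_torque': array([ 6.16699726e-04, -5.82724428e+01,  2.93059319e+01,  6.99745819e+00,
        7.07093335e-03, -1.25412780e-04]), 'tcp_pos': array([ 0.26502205, -0.62028181,  0.22562385]), 'eef_rot': array([ 1.79906093e+02, -7.18251522e-03, -1.56870422e+02]), 'contact_force': array([-0.75368554,  0.08650167, -0.07508902]), 'moment': array([-0.00086076, -0.03967305,  0.02208378]), 'gripper_force': 0.0, 'gripper_width': 0.087503276453864} 0.0188
scene {'fovy': 53.42296118266428, 'cx': 255.29075430871686, 'cy': 191.95177612091547, 'eye': array([1.09167141, 0.37025068, 1.04748705]), 'rotation': array([ 36.35265006,   0.74093793, 125.8645275 ])}
top {'fovy': 48.14146484641882, 'cx': 250.7657411911162, 'cy': 188.30088885428452, 'eye': array([ 0.42798705, -0.0564043 ,  1.7303188 ]), 'rotation': array([  3.05472841,   0.98006051, -90.51322799])}
```

View pics/scene0.png

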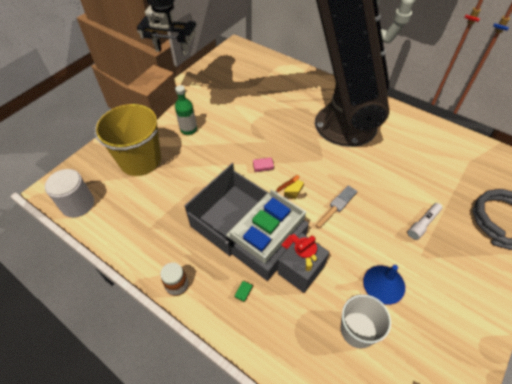

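View pics/top0.png

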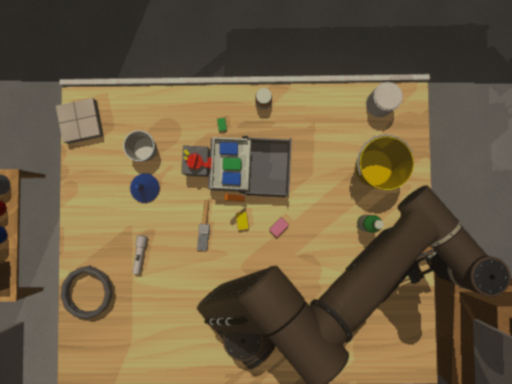

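The scene view shows the caddy with its bin near (230,205), tray at (268,222) and red knob at (300,247). In the top view the bin is at (268,166), the tray blocks at (231,147/164/179), the knob at (195,160) and the orange lever at (234,197).

The look-alikes are the small green block (222,124), the yellow one (242,220) and the pink one (279,227), all loose on the table. The larger green block in the tray is block1.

Next is one enlarged crop to confirm this and measure the pose.

```bash
cat > h.py <<'E'
import numpy as np
from scipy.spatial.transform import Rotation as R
from plant import r,optics
def cam(c):
    f=c["img"].shape[0]/2/np.tan(np.radians(c["fovy"]/2)); return f,R.from_euler("xyz",c["rotation"],degrees=True).as_matrix()
def at(c,u,v,z):
    f,M=cam(c); d=M@np.array([(u-c["cx"])/f,-(v-c["cy"])/f,-1]); e=np.array(c["eye"]); return e+d*(z-e[2])/d[2]
def proj(c,p):
    f,M=cam(c); q=M.T@(np.asarray(p)-c["eye"]); return np.array([c["cx"]-f*q[0]/q[2],c["cy"]+f*q[1]/q[2]])
E
python3 - <<'E'
import cv2,numpy as np
t=cv2.imread("pics/top0.png")[120:220,170:303]; s=cv2.imread("pics/scene0.png")[160:295,180:340]
a=cv2.resize(t,None,fx=5,fy=5,interpolation=cv2.INTER_CUBIC)[:, :]
a=cv2.resize(t,(532,400),interpolation=cv2.INTER_CUBIC)
cv2.imwrite("pics/crop_t.png",cv2.resize(t,(798,600),interpolation=cv2.INTER_CUBIC))
E
```

```text
(no output)
```

View pics/crop_t.png

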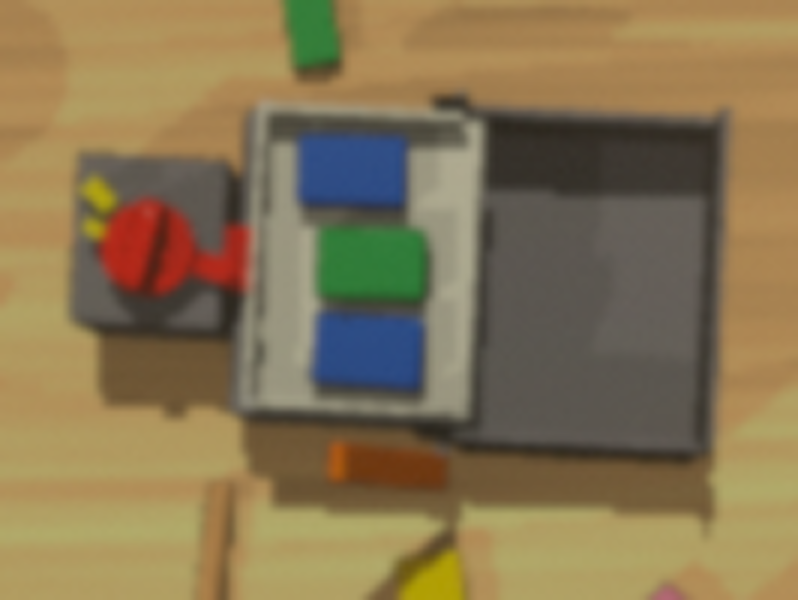

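The crop shows the knob centred at crop (148,248), with its bar roughly along the image vertical. The tongue lies over the red tab at (240,258), the lever tip is at (338,463) and the -y bin wall ends at (728,112) and (708,455). block1 is the green block in the tray at (372,264). The small green, yellow and pink blocks lie outside and are to be left alone.

```bash
python3 - <<'E'
from h import *
c=optics.capture("top")
P={"knob":(148,248,.13),"tip":(338,463,.199),"leverfoot":(446,470,.097),"w1":(728,112,.12),"w2":(708,455,.12),"ped1":(80,155,.1),"ped2":(75,322,.1),"pedr":(225,330,.1),"tray tl":(255,105,.13),"tray bl":(238,412,.13)}
for k,(u,v,z) in P.items(): print(k,at(c,170+u/6,120+v/6,z).round(4))
a=at(c,170+728/6,120+112/6,.12)-at(c,170+708/6,120+455/6,.12); print("yaw",np.degrees(np.arctan2(a[1],a[0])))
E
```

```text
knob [0.617  0.1797 0.13  ]
tip [0.4791 0.0565 0.199 ]
leverfoot [ 0.4775 -0.0044  0.097 ]
w1 [ 0.7    -0.1842  0.12  ]
w2 [ 0.4846 -0.1688  0.12  ]
ped1 [0.6807 0.2275 0.1   ]
ped2 [0.5737 0.2308 0.1   ]
pedr [0.5676 0.1352 0.1   ]
tray tl [0.7063 0.1123 0.13  ]
tray bl [0.5138 0.1237 0.13  ]
yaw -4.107574146197657
```

```bash
python3 -m crank '[{"xyz":[0,0,-4],"delta_rot":[0,0,0],"claw":0},{"xyz":[0,0,-5],"delta_rot":[0,0,0],"claw":0},{"xyz":[-21.3,19.9,-5],"delta_rot":[0,0,-153.4],"claw":0},{"xyz":[-21.3,19.9,-5],"delta_rot":[0,0,-153.4],"claw":0},{"xyz":[-21.3,19.9,-5],"delta_rot":[0,0,-153.4],"claw":0},{"xyz":[-21.3,19.9,-5],"delta_rot":[0,0,-153.4],"claw":0},{"xyz":[-21.3,19.9,-5],"delta_rot":[0,0,-153.4],"claw":0},{"xyz":[-21.3,19.9,-5],"delta_rot":[0,0,-153.4],"claw":0},{"xyz":[-21.3,19.9,-5],"delta_rot":[0,0,-153.4],"claw":0},{"xyz":[-21.3,19.9,-5],"delta_rot":[0,0,-153.4],"claw":0},{"xyz":[-21.3,19.9,-5],"delta_rot":[0,0,-153.4],"claw":0},{"xyz":[-21.3,19.9,-5],"delta_rot":[0,0,-153.4],"claw":0},{"xyz":[-21.3,19.9,-5],"delta_rot":[0,0,-153.4],"claw":0},{"xyz":[-21.3,19.9,-5],"delta_rot":[0,0,-153.4],"claw":0},{"xyz":[-21.3,19.9,-5],"delta_rot":[0,0,-153.4],"claw":0},{"xyz":[-21.3,19.9,-5],"delta_rot":[0,0,-153.4],"claw":0},{"xyz":[-21.3,19.9,-5],"delta_rot":[0,0,-153.4],"claw":0},{"xyz":[-21.3,19.9,-4],"delta_rot":[0,0,-153.4],"claw":0},{"xyz":[-21.3,19.9,-3],"delta_rot":[0,0,-153.4],"claw":0},{"xyz":[-21.3,19.9,-3],"delta_rot":[0,0,-153.4],"claw":0}]' 40
python3 - <<'E'
from h import *; import cv2
s=r.get_state(); print(s["tcp_pos"],s["eef_rot"],s["joints"].round(1),s["contact_force"])
c=optics.capture("wrist"); print({k:v for k,v in c.items() if k!="img"}); cv2.imwrite("pics/w1.png",c["img"])
E
```

```text
time_s: 2.65
tcp_pos: [0.617, 0.179, 0.3139]
eef_rot: [179.9, 0.3, -3.5]
contact_force: [-0.2, -0.0, 1.0]
gripper_width: 0.0873
gripper_force: 0.0
[0.61698601 0.17895694 0.31388735] [179.85405284   0.26491606  -3.46660062] [ 33.5  15.4   4.6  -0.  -79.5  53. ] [-0.24064311 -0.0121121   1.04152   ]
{'fovy': 65.70646984690485, 'cx': 255.71384389969808, 'cy': 189.82574740450417, 'hand_eye': array([[-3.70068162e-04,  9.67601238e-01,  2.52483083e-01,
         6.73930992e-02],
       [ 9.99999891e-01,  4.30303968e-04, -1.83356959e-04,
         1.24042112e-03],
       [-2.86060893e-04,  2.52482987e-01, -9.67601291e-01,
        -1.57828534e-01],
       [ 0.00000000e+00,  0.00000000e+00,  0.00000000e+00,
         1.00000000e+00]])}
```

View pics/w1.png

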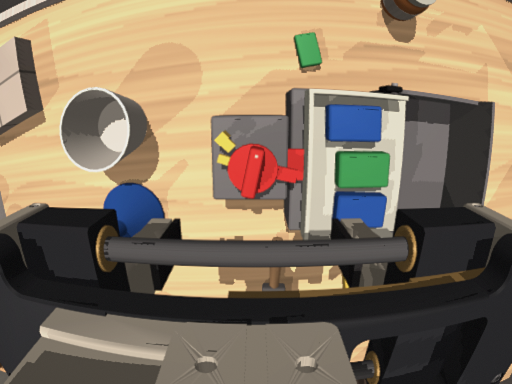

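The knob disc is centred near (252,169), with its bar running from (257,151) to (249,195). The stop and post are at (225,150). The tongue at (290,173) is over the tab.

```bash
cat >> h.py <<'E'
def wat(c,pos,rot,u,v,z):
    f=c["img"].shape[0]/2/np.tan(np.radians(c["fovy"]/2)); x,y=u-c["cx"],v-c["cy"]; n=np.hypot(x,y); th=n/f
    d=np.array([np.sin(th)*x/n,-np.sin(th)*y/n,-np.cos(th)]); H=np.array(c["hand_eye"]); M=R.from_euler("xyz",rot,degrees=True).as_matrix()
    e=np.array(pos)+M@H[:3,3]; d=M@H[:3,:3]@d; return e+d*(z-e[2])/d[2]
E
python3 - <<'E'
from h import *; import cv2
s=r.get_state(); c=optics.capture("wrist"); g=lambda u,v,z: wat(c,s["tcp_pos"],s["eef_rot"],u,v,z).round(4)
hsv=cv2.cvtColor(c["img"],cv2.COLOR_BGR2HSV); 
m=(((hsv[...,0]<8)|(hsv[...,0]>172))&(hsv[...,1]>150)&(hsv[...,2]>60)).astype(np.uint8)
for v in range(140,202,4): print(v,np.where(m[v,200:320])[0][[0,-1]]+200 if m[v,200:320].any() else None)
print("disc",g(252,169.5,.13),"bar far",g(257.5,150,.158),"near",g(248,190,.158))
print("tray corners",g(310,92,.13),g(406,97,.13),"ped",g(213,116,.1),g(213,197,.1))
cv2.imwrite("pics/w1c.png",cv2.resize(c["img"][130:210,195:315],(780,520),interpolation=cv2.INTER_CUBIC))
E
```

```text
140 None
144 None
148 [241 265]
152 [235 303]
156 [232 303]
160 [231 303]
164 [229 303]
168 [228 303]
172 [228 303]
176 [229 302]
180 [231 302]
184 [234 272]
188 [237 269]
192 [242 262]
196 [242 254]
200 None
disc [0.6202 0.1817 0.13  ] bar far [0.6463 0.1739 0.158 ] near [0.6029 0.1869 0.158 ]
tray corners [0.7077 0.1094 0.13  ] [ 0.703  -0.0151  0.13  ] ped [0.6861 0.2269 0.1   ] [0.5811 0.236  0.1   ]
```

View pics/w1c.png

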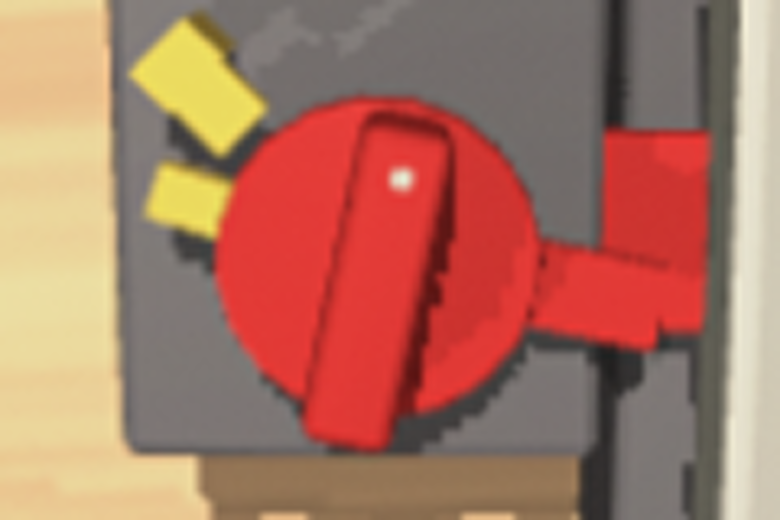

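```bash
python3 - <<'E'
from h import *
s=r.get_state(); c=optics.capture("wrist"); g=lambda u,v,z: wat(c,s["tcp_pos"],s["eef_rot"],u,v,z)
a,b=g(257.6,148.5,.158),g(248.4,198.2,.158); d=a-b; yaw=np.degrees(np.arctan2(d[1],d[0])); print(a,b,(a+b)/2,np.linalg.norm(d),yaw)
t=(a+b)/2; t[2]=.134; M=R.from_euler("xyz",s["eef_rot"],degrees=True).as_matrix(); print((M.T@(t-s["tcp_pos"])/.03).round(2),s["tcp_pos"],s["eef_rot"])
E
```

```text
[0.64876293 0.17404269 0.158     ] [0.59413122 0.18753164 0.158     ] [0.62144708 0.18078716 0.158     ] 0.05627233441693819 -13.869334170968513
[ 0.09 -0.06  6.11] [0.61858699 0.17926716 0.31743461] [ 1.79979869e+02 -3.47777531e-02 -3.45786598e+00]
```

```bash
python3 -m crank '[{"xyz":[0.09,-0.06,2],"delta_rot":[0,0,10.4],"claw":0.3},{"xyz":[0.09,-0.06,4],"delta_rot":[0,0,10.4],"claw":0.3},{"xyz":[0.09,-0.06,5],"delta_rot":[0,0,10.4],"claw":0.3},{"xyz":[0.09,-0.06,5.7],"delta_rot":[0,0,10.4],"claw":0.3},{"xyz":[0.09,-0.06,6.05],"delta_rot":[0,0,10.4],"claw":0.3},{"xyz":[0.09,-0.06,6.05],"delta_rot":[0,0,10.4],"claw":0.3},{"xyz":[0.09,-0.06,6.05],"delta_rot":[0,0,10.4],"claw":1},{"xyz":[0.09,-0.06,6.05],"delta_rot":[0,0,10.4],"claw":1},{"xyz":[0.09,-0.06,6.05],"delta_rot":[0,0,10.4],"claw":1},{"xyz":[0.09,-0.06,6.05],"delta_rot":[0,0,10.4],"claw":1},{"xyz":[0.09,-0.06,6.05],"delta_rot":[0,0,10.4],"claw":1},{"xyz":[0.09,-0.06,6.05],"delta_rot":[0,0,10.4],"claw":1}]' 40
```

```text
time_s: 4.3
tcp_pos: [0.6212, 0.1816, 0.1352]
eef_rot: [-179.9, -0.0, -13.9]
contact_force: [0.5, 2.0, 0.1]
gripper_width: 0.0158
gripper_force: 39.8
```

```bash
python3 -m crank '[{"xyz":[0,0,0.15],"delta_rot":[0,0,0],"claw":1},{"xyz":[0,0,0.3],"delta_rot":[0,0,0],"claw":1},{"xyz":[0,0,0.32],"delta_rot":[0,0,0],"claw":1},{"xyz":[0,0,0.32],"delta_rot":[0,0,0],"claw":1},{"xyz":[0,0,0.32],"delta_rot":[0,0,0],"claw":1}]'
```

```text
time_s: 4.92
tcp_pos: [0.6215, 0.1816, 0.1267]
eef_rot: [-179.9, -0.1, -13.8]
contact_force: [-2.9, 3.4, 9.6]
gripper_width: 0.0153
gripper_force: 39.8
```

```bash
python3 -m crank '[{"xyz":[0,0,0],"delta_rot":[0,0,8],"claw":1},{"xyz":[0,0,0],"delta_rot":[0,0,16],"claw":1},{"xyz":[0,0,0],"delta_rot":[0,0,24],"claw":1},{"xyz":[0,0,0],"delta_rot":[0,0,32],"claw":1},{"xyz":[0,0,0],"delta_rot":[0,0,40],"claw":1},{"xyz":[0,0,0],"delta_rot":[0,0,48],"claw":1},{"xyz":[0,0,0],"delta_rot":[0,0,56],"claw":1},{"xyz":[0,0,0],"delta_rot":[0,0,62],"claw":1},{"xyz":[0,0,0],"delta_rot":[0,0,67],"claw":1},{"xyz":[0,0,0],"delta_rot":[0,0,67],"claw":1},{"xyz":[0,0,0],"delta_rot":[0,0,67],"claw":1}]'
python3 -c "
from h import *
print(r.get_state()['moment'])"
```

```text
time_s: 6.3
tcp_pos: [0.6205, 0.1808, 0.1263]
eef_rot: [180.0, -0.0, -80.9]
contact_force: [-4.5, 1.8, 8.5]
gripper_width: 0.016
gripper_force: 39.8
[0.51061054 2.1013013  0.02748945]
```

```bash
python3 -m crank '[{"xyz":[0,0,-0.15],"delta_rot":[0,0,0],"claw":1},{"xyz":[0,0,-0.3],"delta_rot":[0,0,0],"claw":1},{"xyz":[0,0,-0.3],"delta_rot":[0,0,0],"claw":1},{"xyz":[0,0,-0.3],"delta_rot":[0,0,0],"claw":0.4},{"xyz":[0,0,-0.3],"delta_rot":[0,0,0],"claw":0.4},{"xyz":[0,0,-0.3],"delta_rot":[0,0,0],"claw":0.4},{"xyz":[0,0,-0.3],"delta_rot":[0,0,0],"claw":0.4},{"xyz":[0,0,-2],"delta_rot":[0,0,0],"claw":0.4},{"xyz":[0,0,-4],"delta_rot":[0,0,0],"claw":0.4},{"xyz":[0,0,-6],"delta_rot":[0,0,-60],"claw":1},{"xyz":[0,0,-6],"delta_rot":[0,0,-60],"claw":1},{"xyz":[0,0,-6],"delta_rot":[0,0,-60],"claw":1},{"xyz":[0,0,-6],"delta_rot":[0,0,-60],"claw":1},{"xyz":[0,0,-6],"delta_rot":[0,0,-60],"claw":1},{"xyz":[0,0,-6],"delta_rot":[0,0,-60],"claw":1},{"xyz":[0,0,-6],"delta_rot":[0,0,-77.3],"claw":1},{"xyz":[0,0,-6],"delta_rot":[0,0,-77.3],"claw":1},{"xyz":[0,0,-6],"delta_rot":[0,0,-77.3],"claw":1}]'
python3 - <<'E'
from h import *; import cv2
s=r.get_state(); print(s["tcp_pos"],s["eef_rot"],s["joints"].round(1))
c=optics.capture("wrist"); cv2.imwrite("pics/w2.png",c["img"])
E
```

```text
time_s: 8.55
tcp_pos: [0.621, 0.181, 0.3054]
eef_rot: [180.0, 0.0, -3.6]
contact_force: [-0.3, -0.6, 0.9]
gripper_width: 0.0003
gripper_force: 0.0
[0.62104221 0.18096325 0.30539371] [ 1.79998454e+02  1.80266470e-03 -3.61562764e+00] [ 33.5  15.8   4.1   0.  -78.3  52.9]
```

View pics/w2.png

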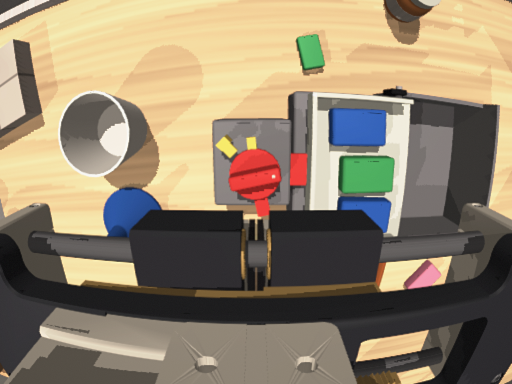

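The knob is open: the lug at (251,143) is past the stop at (227,148), and the tongue at (262,208) is clear of the tab at (299,170). Next I go to the +y side of the lever.

```bash
python3 -m crank '[{"xyz":[-2.4,1.6,0],"delta_rot":[0,0,0],"claw":1},{"xyz":[-4.8,3.0,0],"delta_rot":[0,0,0],"claw":1},{"xyz":[-4.8,3.0,0],"delta_rot":[0,0,0],"claw":1},{"xyz":[-4.8,3.0,1.8],"delta_rot":[0,0,0],"claw":1},{"xyz":[-4.8,3.0,3.6],"delta_rot":[0,0,0],"claw":1},{"xyz":[-4.8,3.0,4.4],"delta_rot":[0,0,0],"claw":1},{"xyz":[-4.8,3.0,4.4],"delta_rot":[0,0,0],"claw":1},{"xyz":[-4.8,3.0,4.4],"delta_rot":[0,0,0],"claw":1}]'
python3 - <<'E'
from h import *; import cv2
a=optics.capture("scene")["img"][150:300,170:350];b=optics.capture("top")["img"][110:230,170:310]
cv2.imwrite("pics/s3.png",np.hstack([cv2.resize(a,(400,340)),cv2.resize(b,(397,340))]))
E
```

```text
time_s: 9.6
tcp_pos: [0.4726, 0.1005, 0.1747]
eef_rot: [-180.0, -0.1, -3.6]
contact_force: [-0.5, 0.1, 1.3]
gripper_width: 0.0004
gripper_force: 0.0
```

View pics/s3.png

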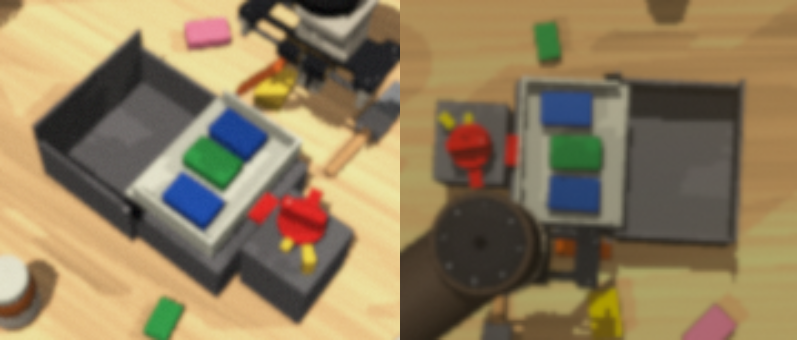

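The tongue is off the tab, the knob is up, and the finger is beside the lever without touching it. Now I push towards -y.

```bash
python3 -m crank '[{"xyz":[0,0.4,0],"delta_rot":[0,0,0],"claw":1},{"xyz":[0,0.8,0],"delta_rot":[0,0,0],"claw":1},{"xyz":[0,1.1,0],"delta_rot":[0,0,0],"claw":1},{"xyz":[0,1.4,0],"delta_rot":[0,0,0],"claw":1},{"xyz":[0,1.7,0],"delta_rot":[0,0,0],"claw":1},{"xyz":[0,2.0,0],"delta_rot":[0,0,0],"claw":1},{"xyz":[0,2.2,0],"delta_rot":[0,0,0],"claw":1},{"xyz":[0,2.4,0],"delta_rot":[0,0,0],"claw":1},{"xyz":[0,2.6,0],"delta_rot":[0,0,0],"claw":1},{"xyz":[0,2.8,0],"delta_rot":[0,0,0],"claw":1},{"xyz":[0,3.0,0],"delta_rot":[0,0,0],"claw":1},{"xyz":[0,3.2,0],"delta_rot":[0,0,0],"claw":1},{"xyz":[0,3.4,0],"delta_rot":[0,0,0],"claw":1},{"xyz":[0,3.6,0],"delta_rot":[0,0,0],"claw":1},{"xyz":[0,3.8,0],"delta_rot":[0,0,0],"claw":1},{"xyz":[0,4.0,0],"delta_rot":[0,0,0],"claw":1},{"xyz":[0,4.0,0],"delta_rot":[0,0,0],"claw":1},{"xyz":[0,4.0,0],"delta_rot":[0,0,0],"claw":1},{"xyz":[0,4.0,0],"delta_rot":[0,0,0],"claw":1}]'
python3 - <<'E'
from h import *; import cv2
a=optics.capture("scene")["img"][150:300,170:350];b=optics.capture("top")["img"][110:230,170:310]
cv2.imwrite("pics/s4.png",np.hstack([cv2.resize(a,(400,340)),cv2.resize(b,(397,340))]))
E
```

```text
time_s: 12.08
tcp_pos: [0.4641, -0.0199, 0.1735]
eef_rot: [180.0, 0.0, -3.6]
contact_force: [0.2, -0.2, 0.2]
gripper_width: 0.0004
gripper_force: 0.0
```

View pics/s4.png

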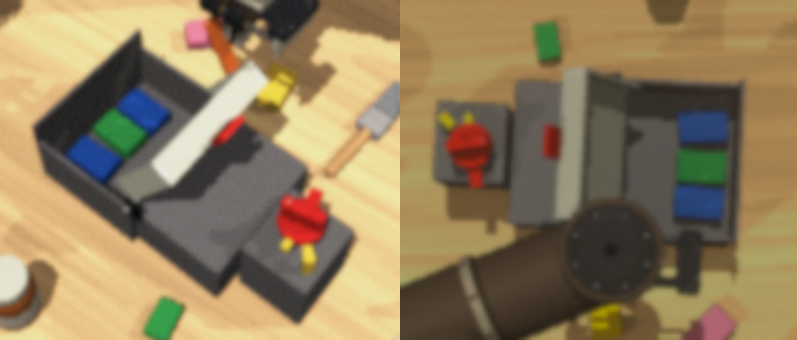

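All three blocks lie in the bin at crop (703,127/165/202), and the tray is tipped. I now lift, go round to the -y side of the lever and push it back.

```bash
python3 -m crank '[{"xyz":[0,-0.3,-1],"delta_rot":[0,0,0],"claw":1},{"xyz":[0,-0.3,-3],"delta_rot":[0,0,0],"claw":1},{"xyz":[0,-0.3,-4],"delta_rot":[0,0,0],"claw":1},{"xyz":[0,1.5,-4],"delta_rot":[0,0,0],"claw":1},{"xyz":[0,3.5,-4],"delta_rot":[0,0,0],"claw":1},{"xyz":[0,4.5,-4],"delta_rot":[0,0,0],"claw":1},{"xyz":[0,4.5,-4],"delta_rot":[0,0,0],"claw":1},{"xyz":[0,4.5,-2],"delta_rot":[0,0,0],"claw":1},{"xyz":[0,4.5,0],"delta_rot":[0,0,0],"claw":1},{"xyz":[0,4.5,0],"delta_rot":[0,0,0],"claw":1},{"xyz":[0,4.5,0],"delta_rot":[0,0,0],"claw":1}]'
```

```text
time_s: 13.55
tcp_pos: [0.4575, -0.1542, 0.1757]
eef_rot: [180.0, -0.1, -3.5]
contact_force: [-0.1, 0.0, 0.8]
gripper_width: 0.0003
gripper_force: 0.0
```

```bash
python3 -m crank '[{"xyz":[0,-0.6,0],"delta_rot":[0,0,0],"claw":1},{"xyz":[0,-1.2,0],"delta_rot":[0,0,0],"claw":1},{"xyz":[0,-1.6,0],"delta_rot":[0,0,0],"claw":1},{"xyz":[0,-2.0,0],"delta_rot":[0,0,0],"claw":1},{"xyz":[0,-2.3,0],"delta_rot":[0,0,0],"claw":1},{"xyz":[0,-2.6,0],"delta_rot":[0,0,0],"claw":1},{"xyz":[0,-2.9,0],"delta_rot":[0,0,0],"claw":1},{"xyz":[0,-3.2,0],"delta_rot":[0,0,0],"claw":1},{"xyz":[0,-3.5,0],"delta_rot":[0,0,0],"claw":1},{"xyz":[0,-3.8,0],"delta_rot":[0,0,0],"claw":1},{"xyz":[0,-4.1,0],"delta_rot":[0,0,0],"claw":1},{"xyz":[0,-4.4,0],"delta_rot":[0,0,0],"claw":1},{"xyz":[0,-4.6,0],"delta_rot":[0,0,0],"claw":1},{"xyz":[0,-4.8,0],"delta_rot":[0,0,0],"claw":1},{"xyz":[0,-4.9,0],"delta_rot":[0,0,0],"claw":1},{"xyz":[0,-5.0,0],"delta_rot":[0,0,0],"claw":1},{"xyz":[0,-5.0,0],"delta_rot":[0,0,0],"claw":1}]'
```

```text
time_s: 15.68
tcp_pos: [0.4652, -0.0045, 0.1734]
eef_rot: [-180.0, -0.0, -3.6]
contact_force: [1.1, 0.4, -0.4]
gripper_width: 0.0003
gripper_force: 0.0
```

```bash
python3 -m crank '[{"xyz":[0,-0.15,0],"delta_rot":[0,0,0],"claw":1},{"xyz":[0,-0.3,0],"delta_rot":[0,0,0],"claw":1},{"xyz":[0,-0.45,0],"delta_rot":[0,0,0],"claw":1},{"xyz":[0,-0.55,0],"delta_rot":[0,0,0],"claw":1}]'
python3 - <<'E'
from h import *; import cv2
a=optics.capture("scene")["img"][150:300,170:350];b=optics.capture("top")["img"][110:230,170:310]
cv2.imwrite("pics/s5.png",np.hstack([cv2.resize(a,(400,340)),cv2.resize(b,(397,340))]))
E
```

```text
time_s: 16.18
tcp_pos: [0.4662, 0.0121, 0.1735]
eef_rot: [180.0, -0.0, -3.6]
contact_force: [0.8, -2.1, -0.6]
gripper_width: 0.0005
gripper_force: 0.6
```

View pics/s5.png

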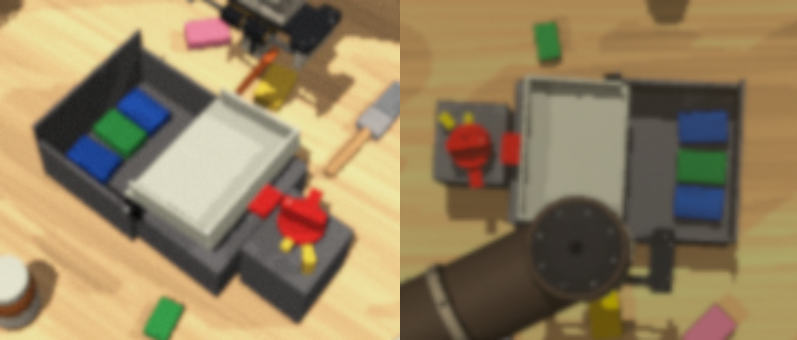

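The tray is empty and almost level, with the knob still open. I push gently on to its end stop.

```bash
python3 -m crank '[{"xyz":[0,-0.1,0],"delta_rot":[0,0,0],"claw":1},{"xyz":[0,-0.2,0],"delta_rot":[0,0,0],"claw":1},{"xyz":[0,-0.2,0],"delta_rot":[0,0,0],"claw":1}]'; python3 -m crank '[{"xyz":[0,-0.1,0],"delta_rot":[0,0,0],"claw":1},{"xyz":[0,-0.15,0],"delta_rot":[0,0,0],"claw":1},{"xyz":[0,-0.15,0],"delta_rot":[0,0,0],"claw":1}]'
```

```text
time_s: 16.65
tcp_pos: [0.4667, 0.0181, 0.1735]
eef_rot: [-180.0, -0.0, -3.6]
contact_force: [-0.0, -0.6, 0.3]
gripper_width: 0.0004
gripper_force: 0.1
time_s: 17.02
tcp_pos: [0.4669, 0.0224, 0.1735]
eef_rot: [-180.0, -0.0, -3.6]
contact_force: [-1.1, -0.5, -0.2]
gripper_width: 0.0001
gripper_force: 0.2
```

```bash
python3 -m crank '[{"xyz":[0,-0.1,0],"delta_rot":[0,0,0],"claw":1},{"xyz":[0,-0.15,0],"delta_rot":[0,0,0],"claw":1},{"xyz":[0,-0.15,0],"delta_rot":[0,0,0],"claw":1}]';  python3 -m crank '[{"xyz":[0,-0.1,0],"delta_rot":[0,0,0],"claw":1},{"xyz":[0,-0.15,0],"delta_rot":[0,0,0],"claw":1},{"xyz":[0,-0.15,0],"delta_rot":[0,0,0],"claw":1}]'
python3 - <<'E'
from h import *; import cv2
a=optics.capture("scene")["img"];b=cv2.imread("pics/scene0.png")
# orange lever tip & tray +y edge compare with start
for i in (a,b):
    h=cv2.cvtColor(i,cv2.COLOR_BGR2HSV)[160:290,180:320]; w=(h[...,1]<60)&(h[...,2]>120); y,x=np.where(w); print("white",len(x),x.min()+180,x.max()+180,y.min()+160,y.max()+160,(x.mean()+180).round(1),(y.mean()+160).round(1))
    o=(h[...,0]>3)&(h[...,0]<14)&(h[...,1]>170)&(h[...,2]>90); o[40:]=0; y,x=np.where(o); print("orange",len(x),x.min()+180,x.max()+180,y.min()+160,y.max()+160) if len(x) else 0
E
```

```text
time_s: 17.4
tcp_pos: [0.4671, 0.0263, 0.1734]
eef_rot: [179.9, 0.0, -3.6]
contact_force: [0.4, -5.0, -0.6]
gripper_width: 0.0005
gripper_force: 1.9
time_s: 17.77
tcp_pos: [0.4669, 0.0271, 0.1734]
eef_rot: [179.6, 0.1, -3.6]
contact_force: [6.3, -23.6, -1.7]
gripper_width: 0.0005
gripper_force: 9.7
white 2977 180 309 160 278 265.4 224.3
orange 83 278 298 176 190
white 1601 180 319 171 278 264.5 225.7
orange 67 278 298 176 190
```

Force rose to 24 N at the end stop, and the lever is at its starting pixels (278–298, 176–190). I back away and lift clear.

```bash
python3 -m crank '[{"xyz":[0,0.5,0],"delta_rot":[0,0,0],"claw":1},{"xyz":[0,1.5,0],"delta_rot":[0,0,0],"claw":1},{"xyz":[0,1.5,-2],"delta_rot":[0,0,0],"claw":1},{"xyz":[0,1.5,-4],"delta_rot":[0,0,0],"claw":1},{"xyz":[0,1.5,-6],"delta_rot":[0,0,0],"claw":1},{"xyz":[0,5,-6],"delta_rot":[0,0,0],"claw":1},{"xyz":[0,5,-6],"delta_rot":[0,0,0],"claw":1},{"xyz":[0,5,-6],"delta_rot":[0,0,0],"claw":1},{"xyz":[0,5,-6],"delta_rot":[0,0,0],"claw":1}]'
python3 - <<'E'
from h import *; import cv2
a=optics.capture("scene")["img"][150:300,170:350];b=optics.capture("top")["img"][110:230,170:310]
cv2.imwrite("pics/s6.png",np.hstack([cv2.resize(a,(400,340)),cv2.resize(b,(397,340))]))
E
```

```text
time_s: 18.95
tcp_pos: [0.4582, -0.1183, 0.3535]
eef_rot: [-180.0, -0.0, -3.6]
contact_force: [-0.2, 0.6, 0.1]
gripper_width: 0.0007
gripper_force: 0.0
```

View pics/s6.png

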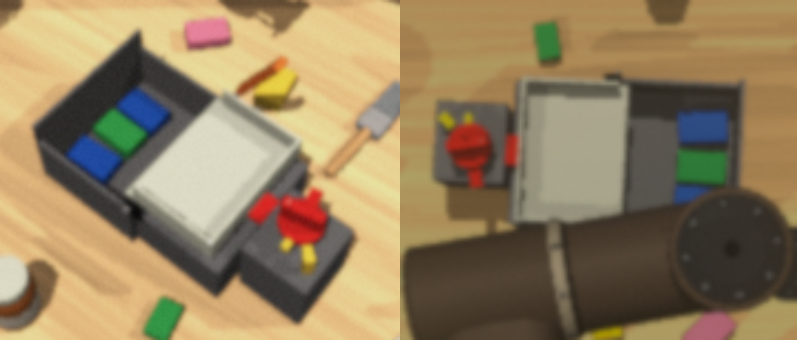

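The tray is level and empty, all three blocks are in the bin, the knob is open, and the arm touches nothing.

```bash
python3 -c "
from plant import job
print(job.close_job())"
```

```text
the job is handed in; nothing more can be done
None
```

I opened the knob, tipped all three blocks into the bin and returned the empty tray to level, with no other objects disturbed that I could see, and handed the job in at about 19 s; no verdict was returned.

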